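# Seal the airtight battery tub

## Task

The lid of the battery tub is on the small stand with its grip bar facing away from you: take it off, lay it flat on the worktop with the grip bar up and let go, then take it again by the bar, set it lightly and squarely on the open tub in the plywood caddy, without pressing, and let go. Then press it down with closed fingers on the round domes near its edge, one corner after another, until the gasket is fully home all the way round and the lid sits level; press gently, well under 40 N. Leave the jar, the mug, the pen pot and the glue stick where they stand.

Things in the scene. Friction and masses are not known exactly. Their poses are not given: they have to be found in the camera images.
- lid: Loose grey plastic lid, 118 (x) x 66 (y) mm, about 110 g: 4 mm plate with a skirt 12 mm deep all round beneath (inside 114 x 62 mm). Origin: centre of the skirt's lower rim plane; z points out of the top, plate top at z = 16 mm. Same if turned half round about z. Press on the round domes near its corners: 20 mm across, 6.5 mm high, at x = +-45, y = +-22 mm.
- lid_bar (a point): Middle of the lid's grip bar, 30 mm above the lid's origin: a flat-sided bar on the middle of the lid's top, 12 mm thick along the lid's x, 40 mm long along its y, from 16 to 44 mm above the origin.
- stand: Fixed aluminium stand, back to the robot; base 115 (x) x 70 (y) x 6 mm, origin under its middle, x away from the robot. Panel 40 mm wide leans 35 degrees from upright towards the robot, top edge 118 mm high at x = -42. On it the lid stands on its short +x end, skirt rim against the panel, bar facing away and up; its long sides stick out 13 mm past the panel and can be gripped (66 mm) from above.
- caddy: Fixed plywood caddy 160 (x) x 94 (y) mm with the open white tub in its middle; origin at the centre of its underside on the worktop. The long side walls (inner faces y = +-41 mm) reach z = 72 mm, higher than the lid's plate, and leave 8 mm beside the lid: too narrow for a finger. Low end walls, to z = 31 mm.
- tub_rim (a point): Centre of the tub's mouth, at rim height, 56 mm above the worktop. Tub 108 (caddy's x) x 56 (y) mm outside; two batteries lie in it. The lid's skirt goes over the outside of the rim with 3 mm play all round.
- tub_seat (a point): Where the lid's origin lies when the lid is fully seated: in the middle of the tub, 44 mm above the worktop, axes as the caddy's (lid's x along the caddy's x, either way round). With the gasket unpressed the lid rests 6 mm higher.
- seal_0 (a joint): Quarter of the black rubber gasket on the tub's rim, at the caddy's x = +49, y = +23 mm corner: how far it is pressed down, 0 (stands 6 mm above the rim) to 0.006 m (fully home, at a hard stop). It yields at about 8 N on that corner (9 N on the lid's dome there) and stays where it is pressed to.
- seal_1 (a joint): Quarter of the black rubber gasket on the tub's rim, at the caddy's x = +49, y = -23 mm corner: how far it is pressed down, 0 (stands 6 mm above the rim) to 0.006 m (fully home, at a hard stop). It yields at about 8 N on that corner (9 N on the lid's dome there) and stays where it is pressed to.
- seal_2 (a joint): Quarter of the black rubber gasket on the tub's rim, at the caddy's x = -49, y = +23 mm corner: how far it is pressed down, 0 (stands 6 mm above the rim) to 0.006 m (fully home, at a hard stop). It yields at about 8 N on that corner (9 N on the lid's dome there) and stays where it is pressed to.
- seal_3 (a joint): Quarter of the black rubber gasket on the tub's rim, at the caddy's x = -49, y = -23 mm corner: how far it is pressed down, 0 (stands 6 mm above the rim) to 0.006 m (fully home, at a hard stop). It yields at about 8 N on that corner (9 N on the lid's dome there) and stays where it is pressed to.
- pin_jar: Small glass jar with a yellow cap, 42 mm round, 96 mm high; loose, a bystander to leave alone. Origin: centre of its underside.
- mug_tea: Green and white mug, 78 mm round, 116 mm with its handle, 101 mm high; loose, a bystander to leave alone. Origin: centre of its underside.
- pen_pot: Black pot with pens in it, 80 mm round, 147 mm high with the pens; loose, a bystander to leave alone. Origin: centre of its underside.
- glue_stick: Glue stick standing on its end, 28 mm round, 95 mm high; loose, a bystander to leave alone. Origin: centre of its underside.
Things that resemble listed ones, but are neither listed nor needed, are in the scene too. Several things have the shape of the lid; the one meant has the colours described above.

How it is judged (in metres and radians):
On the way, in this order (a step that is already met when the one before it is completed fails the run):
1. the lid lies on the worktop, grip bar up, let go (height (world z) of lid below 0.025 m and angle between lid's own z axis and vertical below 0.15 rad and contact force between the fingers and lid below 0.3 N), for 0.2 s.
2. the lid rests on the tub over the gasket, bar up, let go, the gasket still standing up at all four corners (horizontal distance between lid and tub_seat below 0.006 m and angle between lid's own z axis and vertical below 0.15 rad and z of lid in the frame of tub_seat below 0.013 m and contact force between the fingers and lid below 0.3 N and value of joint each of seal_0, seal_1, seal_2, seal_3 below 0.0024 m), for 0.2 s.
3. the lid is pressed down at one corner first, while the gasket still stands up at another (value of joint any of seal_0, seal_1, seal_2, seal_3 above 0.0025 m and value of joint any of seal_0, seal_1, seal_2, seal_3 below 0.001 m).
At the end, for the whole second after the job is handed in: All four gasket quarters are pressed down more than 4.5 of their 6 mm, and the lid lies on the tub, bar up, level within 0.05 rad, within 6 mm of the middle and within 2 mm of its fully seated height, at rest (value of joint each of seal_0, seal_1, seal_2, seal_3 above 0.0045 m and horizontal distance between lid and tub_seat below 0.006 m and z of lid in the frame of tub_seat below 0.002 m and angle between lid's own z axis and vertical below 0.05 rad and linear speed of lid below 0.02 m/s); the robot touches nothing.
It fails at once if the lid is forced against tub and caddy with more than 45 N (contact force between lid and caddy above 45 N).
It fails at once if the pin jar is moved more than 30 mm or tipped (distance of pin_jar from where it was at the start of the episode above 0.03 m or angle between pin_jar's own z axis and vertical above 0.4 rad).
It fails at once if the mug is moved more than 30 mm or tipped (distance of mug_tea from where it was at the start of the episode above 0.03 m or angle between mug_tea's own z axis and vertical above 0.4 rad).
It fails at once if the pen pot is moved more than 30 mm or tipped (distance of pen_pot from where it was at the start of the episode above 0.03 m or angle between pen_pot's own z axis and vertical above 0.4 rad).
It fails at once if the glue stick is moved more than 30 mm or tipped (distance of glue_stick from where it was at the start of the episode above 0.03 m or angle between glue_stick's own z axis and vertical above 0.4 rad).
It also fails if it takes over 72 s, if anything falls off the work surface, if the arm or the gripper's body presses on something with over 40 N, if the wrist force passes 120 N, or if a joint passes its speed limit or range.

## Robot

A 7-joint arm with a two-finger parallel gripper is mounted at the origin on a cart in front of the work surface, level with it; the furniture and walls round the work are solid. World frame = base frame: x ahead of the robot, y to its left, z up, the work surface at z = 0. Lengths are in m, angles in degrees, forces in N, time in s.
With the tool pointing down it reaches from about 0.35 to 0.9 m from the base axis. Payload 8.1 kg.
Tool frame: the origin (TCP) lies at the very end of the fingers, on their centre line; the grasp point (between the pads) lies 19 mm behind it; z points along the fingers, y is the line along which they close (so a half turn about z gives the same grasp; the last joint's range is limited). The gripper opens to 92 mm and grips with 3 to 60 N. Pads are 19 mm wide; open, the fingers measure 130 mm over their backs; the gripper's body (75 mm by 190 mm) begins 47 mm behind the grasp point.
Start: joints at [-5.879, 24.895, 1.432, 90.138, -0.665, 64.973, -4.303], TCP at [0.625, -0, 0.227] pointing down, gripper open.
Joint ranges: [-149.89, 149.89], [-25.12, 119.58], [-72.63, 75.52], [4.76, 147.25], [-75.54, 255.54], [6.69, 114.76], [-157.13, 157.13]. Speed limits (degrees/s): [127.2, 127.2, 172.46, 172.46, 180, 180, 180].

## Interface

Orientations are given as [roll, pitch, yaw] about the fixed x, y, z axes, in that order (R = Rz(yaw) Ry(pitch) Rx(roll)).
In Python, from bench import get_obs, grab_frame, camera_params, finish_job, outline_of gives the robot as it stands.
- The arm moves only by the shell command python3 -m inch 'ROWS' [OPENING]. ROWS is JSON, a list of rows, each a list of 6 numbers: the shift along the tool's x, y, z in cm, then the turn, a rotation vector about the tool's x, y, z in degrees. In form: [[x, y, z, wx, wy, wz], ...]. A call has 1 to 8 rows; each row shifts and turns the commanded pose from where the row before left it, along the tool's axes as they then stand; what a row does not reach is not made up. A row lasts 1/12 s, in which the tool goes at most 41.7 mm and 7.16 degrees, less where a joint would pass 70% of its speed; a pose out of reach is approached as far as the arm can. A call with a gripper value outside its range is refused whole. OPENING is the closure, from -1 (fully open) to 1 (shut), so that 0 is half open, set as the call begins (- or left out, the last holds). The fingers move at their own pace and stop on an object; the grip force is fixed at half the most. Time passes only in rows, so rows that do not move let the fingers close. It gives the time, the measured TCP pose, the force, the opening and the grip force at its end, in the units of the state.
- get_obs(): the state, without advancing time (a new reading comes with each control period).
- grab_frame(name): name is "scene" or "side" or "wrist"; returns the picture (420x560x3 uint8, blue, green, red); there is no depth.
- camera_params(name): a dict with "K" (3x3 intrinsics, pixels), "extrinsics" (4x4, takes a point from camera to world coordinates). Camera axes: x right, y down, z forward; pixel columns grow to the right and rows downward; lengths in m; the calibration is good to about 2 mm. The wrist camera is an equidistant fisheye: a pixel r from the principal point sees the ray r / f radians off the axis. A picture is of the moment at which its call begins: read the wrist's pose just before it. camera_params takes no time and is no camera call; for the wrist camera it gives the pose at the moment of the call.
- finish_job(): hands the job in; it is judged then, once.
Trained networks look in the newest picture that a camera, given by its name, has taken for a name from the list of things; names that differ only in an ending like _2 or _b are one class to them, and where a whole thing is asked for, a point or a joint stands for the part that bears it (a point fixed in the world has none). Each returns a list of dicts, best first, with "score" (0 to 1); they miss things now and then, are a little off and sometimes report something else, mostly with a low value. They report only what shows in the picture. A call takes as long as a camera call. They do not tell look-alikes from the thing itself.
- outline_of(query, camera): "pixels" (420x560 bool, what is visible of it) and "bbox" ([left, top, right, bottom] in pixels, round what is visible of it).
The state is a dict: "t": time; "joints": joint angles; "joint_velocities": joint speeds; "joint_torque": joint torques, N m; "ee_pos": TCP position; "eef_rot": TCP orientation; "wrist_force": force on the tool from outside, world axes, zero at the start; "wrist_torque": the same for the moment, N m; "gripper_width": opening from 0.0 (shut) to 1.0 (fully open); "grip_force": force on a finger pad.
Only numpy, scipy, OpenCV 4.12 (cv2) and the standard library are available. Lean on these libraries where they do the work, as an engineer would, in place of code of your own. Each camera call takes 0.05 s, during which the arm holds its last target. There are 200 camera calls.

## Working session

There is one attempt and no reset: what is moved stays moved. The work goes in short steps, Python scripts to look and compute and a shell command to move; the robot and the scene stay as the last step left them, time stands still between calls to the robot, and variables do not carry over. Pictures are saved under pics/ and viewed, at most 10 in all, crops included, and the job is handed in when it is done.

```bash
ls; mkdir -p pics
cat > h.py <<'E'
import numpy as np, cv2
from scipy.spatial.transform import Rotation as R
from bench import *
def cam(n):
    p=camera_params(n); return np.array(p["K"]),np.array(p["extrinsics"])
def proj(n,P,c=None):
    K,T=c or cam(n); P=np.atleast_2d(P); q=(P-T[:3,3])@T[:3,:3]
    if n=="wrist":
        r=np.linalg.norm(q[:,:2],axis=1); th=np.arctan2(r,q[:,2]); s=(th/np.maximum(r,1e-9))[:,None]
        return q[:,:2]*s*[K[0,0],K[1,1]]+K[:2,2]
    return q[:,:2]/q[:,2:]*[K[0,0],K[1,1]]+K[:2,2]
def ray(n,uv,c=None):
    K,T=c or cam(n); d=(np.asarray(uv,float)-K[:2,2])/[K[0,0],K[1,1]]
    if n=="wrist":
        r=np.linalg.norm(d); v=np.array([*(d/max(r,1e-9)*np.sin(r)),np.cos(r)])
    else: v=np.array([*d,1.])
    v=T[:3,:3]@v; return T[:3,3],v/np.linalg.norm(v)
def onz(n,uv,z,c=None):
    o,v=ray(n,uv,c); return o+v*(z-o[2])/v[2]
E
python3 - <<'E'
from h import *
for n in("scene","side","wrist"):
    cv2.imwrite(f"pics/{n}0.png",grab_frame(n))
    K,T=cam(n); print(n,K[0,0],K[:2,2],T.round(3).tolist())
    for q in("lid","stand","caddy","pin_jar","mug_tea","pen_pot","glue_stick"):
        for r in outline_of(q,n)[:4]:
            m=r["pixels"]; v,u=np.nonzero(m); print(q,round(r["score"],2),r["bbox"],[round(u.mean()),round(v.mean())],m.sum())
print(get_obs())
E
```

```text
pics
scene 430.7444064770648 [279.37232938 217.10050137] [[0.874, -0.269, 0.404, 0.018], [-0.486, -0.501, 0.716, -0.882], [0.01, -0.822, -0.569, 0.801], [0.0, 0.0, 0.0, 1.0]]
lid 0.75 [216.4, 164.6, 248.5, 193.6] [234, 179] 294
lid 0.66 [170.7, 202.1, 208.6, 223.0] [188, 211] 542
lid 0.17 [327.7, 265.8, 336.2, 266.7] [331, 266] 19
stand 0.96 [214.1, 173.5, 253.3, 209.3] [231, 195] 457
caddy 0.96 [286.4, 254.8, 359.1, 317.2] [319, 287] 2680
pin_jar 0.76 [321.4, 193.9, 332.5, 224.7] [327, 210] 448
mug_tea 0.66 [372.3, 222.4, 402.1, 269.0] [386, 245] 1129
pen_pot 0.84 [281.0, 158.7, 302.1, 195.2] [291, 177] 469
glue_stick 0.35 [281.5, 149.3, 305.5, 192.9] [291, 176] 547
side 453.60010944693363 [278.43912031 201.63300383] [[-0.998, 0.001, 0.056, 0.492], [-0.051, 0.373, -0.926, 1.14], [-0.021, -0.928, -0.372, 0.549], [0.0, 0.0, 0.0, 1.0]]
lid 0.93 [348.5, 273.6, 405.6, 306.1] [377, 289] 1250
lid 0.93 [333.8, 229.9, 382.4, 251.8] [357, 244] 843
lid 0.91 [280.4, 240.0, 321.2, 300.5] [298, 266] 1243
lid 0.62 [270.7, 175.5, 326.8, 209.1] [297, 191] 1451
stand 0.8 [279.2, 241.7, 330.1, 305.1] 
[... 938 characters left out ...]
5.87837096, 24.89486203,  1.43276026, 90.1363275 , -0.66528224,
       64.97301901, -4.30323956]), 'joint_velocities': array([-0.05225549, -0.02736583,  0.09709781, -0.02546031,  0.07161498,
        0.15802948, -0.04098523]), 'joint_torque': array([ 7.87493718e-04, -6.67677927e+01,  9.84367803e-01, -3.14807510e+01,
       -6.07343763e-02,  3.25854239e-02, -1.25170112e-05]), 'ee_pos': array([ 6.25029168e-01, -2.72275365e-05,  2.26753003e-01]), 'eef_rot': array([ 1.79995880e+02, -6.99906281e-05,  8.99940412e+01]), 'wrist_force': array([ 0.0980424 ,  0.51544075, -0.57263443]), 'wrist_torque': array([ 0.05304602, -0.03503405,  0.02311306]), 'grip_force': 0.0, 'gripper_width': 0.9995728414856491}
```

Run:
```python
import cv2,numpy as np
a=cv2.imread("pics/scene0.png")[130:330,150:450];b=cv2.imread("pics/side0.png")[150:320,150:430]
cv2.imwrite("pics/a.png",cv2.resize(a,None,fx=2.6,fy=2.6,interpolation=3));cv2.imwrite("pics/b.png",cv2.resize(b,None,fx=2.8,fy=2.8,interpolation=3))
```

```text
(no output)
```

View pics/a.png

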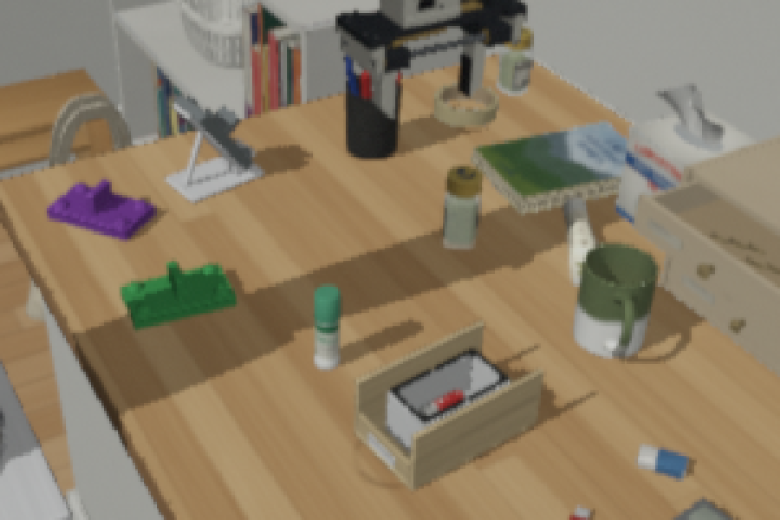

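View pics/b.png

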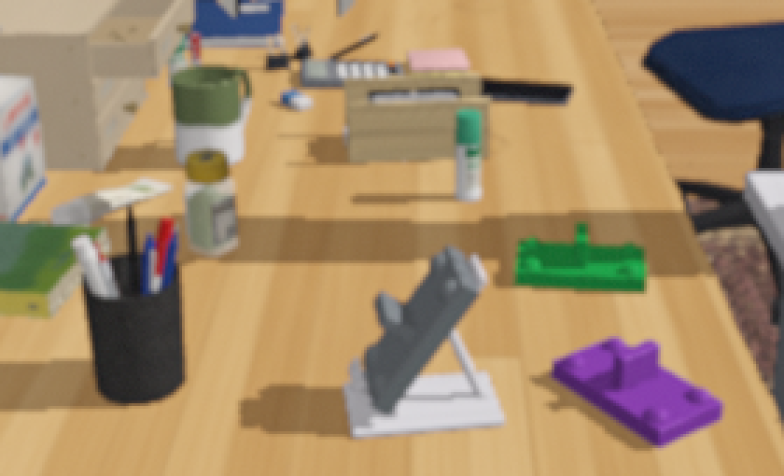

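View pics/wrist0.png

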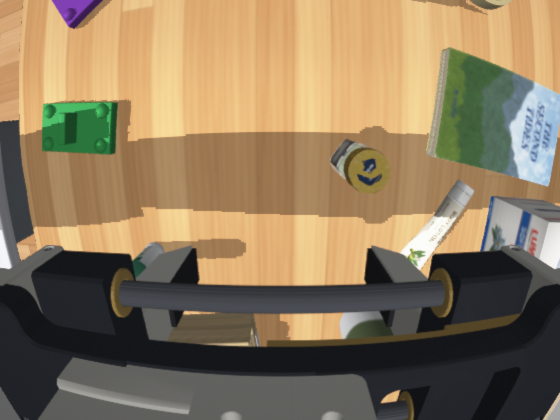

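Run:
```python
from h import *
p=lambda *a:print(*[np.round(x,3) if not isinstance(x,str) else x for x in a])
S=lambda u,v:(150+u/2.6,130+v/2.6); B=lambda u,v:(150+u/2.8,150+v/2.8)
print("stand side")
for uv in((345,392),(504,413),(495,375),(350,428)): p(onz("side",B(*uv),.006))
print("stand scene")
for uv in((166,182),(196,199),(262,172)): p(onz("scene",S(*uv),.006))
print("caddy tops")
for uv in((540,374),(412,440),(484,324),(358,382)): p(onz("scene",S(*uv),.072))
for uv in((345,77),(486,104)): p("side",onz("side",B(*uv),.072))
print("gasket outer z.06")
for uv in((388,390),(468,352),(508,378)): p(onz("scene",S(*uv),.058))
for q,uv in dict(jar=(460,245),mug=(610,345),pot=(372,148),glue=(326,364)).items(): p(q,onz("scene",S(*uv),0))
for q,uv in dict(jar=(212,245),mug=(210,160),pot=(140,390),glue=(468,195),green=(580,280),purple=(640,420)).items(): p(q,onz("side",B(*uv),0))
```

```text
stand side
[0.558 0.302 0.006]
[0.437 0.328 0.006]
[0.441 0.275 0.006]
[0.551 0.35  0.006]
stand scene
[0.435 0.315 0.006]
[0.454 0.259 0.006]
[0.558 0.278 0.006]
caddy tops
[ 0.588 -0.276  0.072]
[ 0.433 -0.291  0.072]
[ 0.584 -0.188  0.072]
[ 0.428 -0.202  0.072]
side [ 0.591 -0.258  0.072]
side [ 0.431 -0.166  0.072]
gasket outer z.06
[ 0.456 -0.213  0.058]
[ 0.555 -0.203  0.058]
[ 0.568 -0.254  0.058]
jar [0.702 0.019 0.   ]
mug [ 0.741 -0.215  0.   ]
pot [0.725 0.271 0.   ]
glue [ 0.452 -0.094 -0.   ]
jar [0.705 0.036 0.   ]
mug [ 0.742 -0.18   0.   ]
pot [0.721 0.293 0.   ]
glue [ 0.452 -0.084  0.   ]
green [0.356 0.104 0.   ]
purple [0.336 0.326 0.   ]
```

```bash
python3 -m inch '[[3.5,-1.5,0,0,0,0],[3.5,-1.5,0,0,0,0],[3.5,-1.5,0,0,0,0],[3.5,-1.5,0,0,0,0],[3.5,-1.5,0,0,0,0],[3.5,-1.5,0,0,0,0],[3.5,-1.5,0,0,0,0],[3.5,-1.5,0,0,0,0]]' -1
python3 -m inch '[[1.8,0,0,0,0,7],[0,0,0,0,0,7],[0,0,0,0,0,7],[0,0,0,0,0,7],[0,0,0,0,0,7],[0,0,0,0,0,7],[0,0,0,0,0,7],[0,0,0,0,0,7]]'
python3 -m inch '[[0,0,0,0,0,7],[0,0,0,0,0,7],[0,0,0,0,0,7],[0,0,0,0,0,1.5],[0,0,0,0,0,0]]'
python3 - <<'E'
from h import *
cv2.imwrite("pics/w1.png",grab_frame("wrist")); 
for q in("lid","lid_bar","stand"):
    for r in outline_of(q,"wrist")[:3]: print(q,r["score"],r["bbox"])
K,T=cam("wrist");print(T.round(4).tolist())
E
```

```text
t: 1.87
ee_pos: [0.5041, 0.2815, 0.227]
eef_rot: [180.0, -0.0, 90.0]
wrist_force: [1.6, 0.0, 0.4]
gripper_width: 0.998
grip_force: 0.0
t: 2.53
ee_pos: [0.505, 0.298, 0.2268]
eef_rot: [180.0, -0.0, 33.7]
wrist_force: [0.2, 0.6, -0.4]
gripper_width: 1.003
grip_force: 0.0
t: 2.95
ee_pos: [0.505, 0.2981, 0.2267]
eef_rot: [180.0, -0.0, 11.6]
wrist_force: [0.2, 0.7, 0.7]
gripper_width: 0.999
grip_force: 0.0
lid 0.95 [219.6, 271.8, 303.1, 339.0]
lid 0.83 [368.2, 318.5, 392.6, 332.5]
lid 0.68 [492.2, 66.7, 558.1, 102.7]
lid_bar 0.86 [217.2, 269.1, 309.6, 337.6]
lid_bar 0.69 [232.7, 153.2, 307.6, 254.1]
lid_bar 0.47 [371.2, 321.9, 390.9, 336.7]
stand 0.6 [245.2, 137.5, 304.6, 260.1]
[[0.2015, -0.941, -0.2719, 0.5788], [-0.9795, -0.1939, -0.0549, 0.3143], [-0.0011, 0.2774, -0.9607, 0.3856], [0.0, 0.0, 0.0, 1.0]]
```

View pics/w1.png

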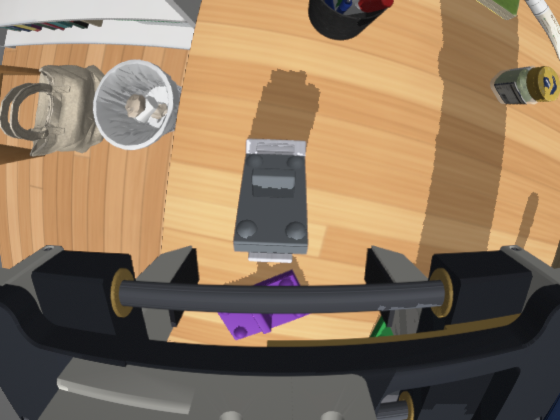

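```bash
cat > fit.py <<'E'
from h import *
from scipy.optimize import least_squares
c=(np.array([[325.192,0,281.307],[0,325.192,212.538],[0,0,1]]),np.array([[0.2015,-0.941,-0.2719,0.5788],[-0.9795,-0.1939,-0.0549,0.3143],[-0.0011,0.2774,-0.9607,0.3856],[0,0,0,1]]))
# lid frame: -x up. lid y: z cross x
L=np.array([[-59,33,16],[-59,-33,16],[-45,22,20],[-45,-22,20],[45,22,20],[45,-22,20],[59,33,16],[59,-33,16]])/1000
uv=np.array([[235,242],[307,245],[246,231],[296,232],[255,161],[294,161],[249,157],[303,157]],float)
def pose(p):
    M=R.from_euler("ZY",[p[3],p[4]],degrees=True).as_matrix()@np.eye(3)
    return M,p[:3]
def f(p):
    M,t=pose(p); return np.r_[(proj("wrist",L@M.T+t,c)-uv).ravel(),(p[2]-.0545)*1000,(p[4]-55)*1]
s=least_squares(f,[.5,.307,.055,11,55]); print(s.x.round(4),s.fun.round(1))
M,t=pose(s.x); print("z",M[:,2],"grip",t+M@[-.015,0,.008])
E
python3 fit.py
```

```text
[ 0.491   0.3054  0.0545  9.756  53.9992] [-0.3  1.5  0.2  0.9  1.7 -2.2 -0.7 -1.6 -0.3  0.7  0.7  1.9 -2.8 -1.3
  1.1  0.4 -0.  -1. ]
z [0.79730919 0.13708937 0.58779637] grip [0.48865709 0.3050506  0.07131191]
```

```bash
python3 -m inch '[[0,0,0,0,-6.7,0],[0,0,0,0,-6.7,0],[0,0,0,0,-6.6,0],[2,-0.5,2,0,0,1.1],[1.9,-0.5,2.3,0,0,0],[0,0,0,0,0,0]]'
python3 - <<'E'
from h import *
o=get_obs();print(o["ee_pos"],o["eef_rot"]);M=R.from_euler("xyz",o["eef_rot"],degrees=True).as_matrix()
print(M[:,2],M.T@(np.array([.4847,.3043,.060])-o["ee_pos"])*100, o["joints"])
E
```

```text
t: 3.65
ee_pos: [0.5239, 0.3114, 0.1669]
eef_rot: [179.5, 20.4, 10.4]
wrist_force: [-1.6, 0.2, -0.4]
gripper_width: 1.0
grip_force: 0.0
[0.52388095 0.3113788  0.16694211] [179.47457594  20.39093427  10.35325777]
[-0.34108839 -0.07163587 -0.93729772] [-5.90956618e-03 -1.12437183e-01  1.14107857e+01] [ -38.05198523   38.93985033   11.22663061   78.74905685  -12.70196673
   82.94974597 -103.80869444]
```

```bash
python3 -m inch '[[0,0,2.9,0,0,0],[0,0,2.9,0,0,0],[0,0,2.9,0,0,0],[0,0,1.7,0,0,0],[0,0,0.8,0,0,0],[0,0,0,0,0,0]]'
python3 -m inch '[[0,0,0,0,0,0],[0,0,0,0,0,0],[0,0,0,0,0,0],[0,0,0,0,0,0],[0,0,0,0,0,0]]' 1
python3 -m inch '[[0,0,0,0,0,0],[0,0,0,0,0,0],[0,0,0,0,0,0]]'
```

```text
t: 4.15
ee_pos: [0.4859, 0.3038, 0.0674]
eef_rot: [179.6, 20.1, 10.4]
wrist_force: [-0.3, 0.1, 0.9]
gripper_width: 1.002
grip_force: 0.0
t: 4.57
ee_pos: [0.4879, 0.3043, 0.0685]
eef_rot: [179.6, 19.9, 10.3]
wrist_force: [1.6, 0.2, 4.1]
gripper_width: 0.712
grip_force: 29.9
t: 4.82
ee_pos: [0.4879, 0.3044, 0.0685]
eef_rot: [179.6, 19.9, 10.3]
wrist_force: [1.0, 0.9, 6.3]
gripper_width: 0.717
grip_force: 29.9
```

```bash
python3 -m inch '[[0,0,-1,0,0,0],[0,0,-2,0,0,0],[0,0,-3,0,0,0],[0,0,-3,0,0,0],[0,0,-3,0,0,0],[0,0,0,0,0,0]]'
python3 - <<'E'
from h import *
cv2.imwrite("pics/s2.png",cv2.resize(grab_frame("side")[130:320,180:430],None,fx=2.8,fy=2.8))
E
```

```text
t: 5.32
ee_pos: [0.5314, 0.3134, 0.1864]
eef_rot: [179.8, 19.5, 10.3]
wrist_force: [0.7, -0.1, -0.6]
gripper_width: 0.718
grip_force: 29.9
```

View pics/s2.png

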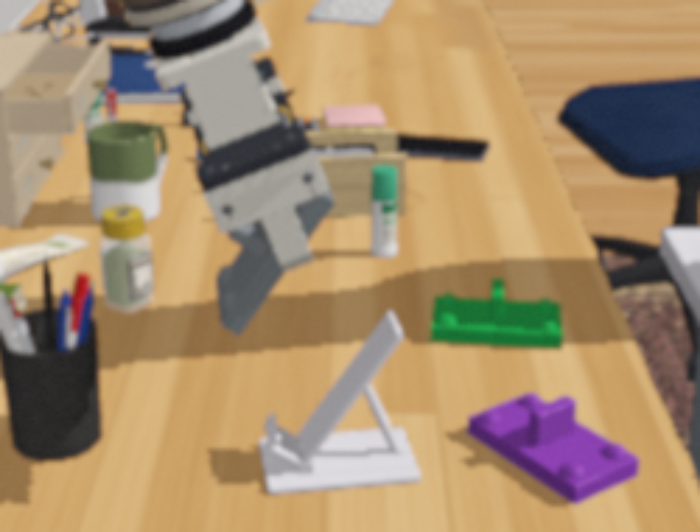

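```bash
python3 -m inch '[[0,2,0,0,0,0],[0,3,0,0,0,0],[0,3.5,0,0,0,0],[0,3.5,0,0,0,0],[0,3.5,0,0,0,0],[0,3,0,0,0,0],[0,0,0,0,3,0],[0,0,0,0,6,0]]'
python3 -m inch '[[0,0,0,0,6.5,0],[0,0,0,0,6.5,0],[0,0,0,0,6.5,0],[0,0,0,0,6.5,0],[0,0,0,0,6.5,0],[0,0,0,0,6.5,0],[0,0,0,0,6,0],[0,0,0,0,0,0]]'
python3 - <<'E'
from h import *
cv2.imwrite("pics/s3.png",cv2.resize(grab_frame("side")[130:320,180:430],None,fx=2.8,fy=2.8))
E
```

```text
t: 6.03
ee_pos: [0.5618, 0.1274, 0.1794]
eef_rot: [179.5, 11.1, 10.1]
wrist_force: [-0.5, 0.4, 0.4]
gripper_width: 0.72
grip_force: 29.9
t: 6.7
ee_pos: [0.5598, 0.1229, 0.1799]
eef_rot: [178.5, -30.1, 10.6]
wrist_force: [-0.6, 0.3, -1.4]
gripper_width: 0.719
grip_force: 29.9
```

View pics/s3.png

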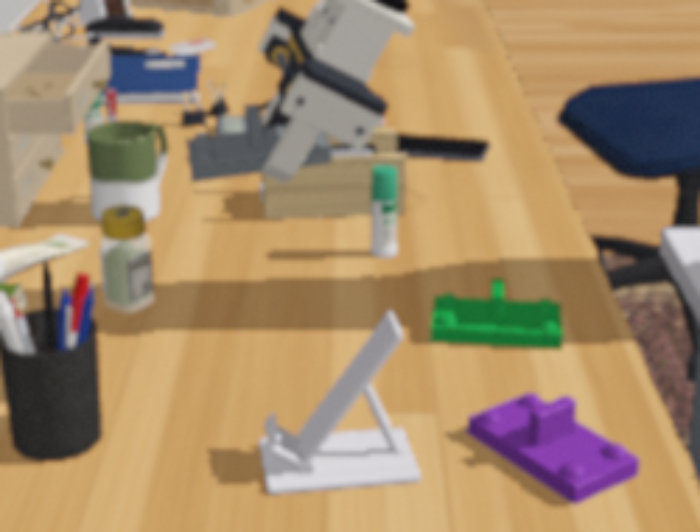

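```bash
python3 -m inch '[[0,0,0,0,4,0],[-1.4,0,2.1,0,0,0],[-1.7,0,2.5,0,0,0],[-1.7,0,2.5,0,0,0],[-1.7,0,2.5,0,0,0],[-0.6,0,0.9,0,0,0],[0,0,0,0,0,0]]'
python3 - <<'E'
from h import *
o=get_obs();print(o["ee_pos"],o["eef_rot"]);M=R.from_euler("xyz",o["eef_rot"],degrees=True).as_matrix()
print(M.T@np.array([0,0,-1]), o["joints"])
E
```

```text
t: 7.33
ee_pos: [0.5739, 0.1142, 0.1146]
eef_rot: [177.3, -28.9, 10.4]
wrist_force: [0.1, 0.4, -1.5]
gripper_width: 0.717
grip_force: 29.9
[0.57390433 0.11417219 0.11455249] [177.31121271 -28.9142756   10.44554815]
[-0.4835005  -0.04106324  0.8743804 ] [ -26.93552464   18.4152324     6.59464574  129.9562821    56.9657731
    6.85990765 -156.78489594]
```

```bash
python3 -m inch '[[1.8,-0.4,0.9,0,0,0],[1.8,-0.4,0.9,0,0,0],[1.8,-0.4,0.9,0,0,0],[1.8,-0.4,0.9,0,0,0],[0,0,0,0,0,0]]'
python3 - <<'E'
from h import *
o=get_obs();print(o["ee_pos"],o["eef_rot"]);M=R.from_euler("xyz",o["eef_rot"],degrees=True).as_matrix()
print(M.T@np.array([0,0,-1]), o["joints"])
E
```

```text
t: 7.75
ee_pos: [0.6537, 0.1458, 0.1206]
eef_rot: [177.5, -29.3, 10.5]
wrist_force: [-0.0, 0.8, -1.5]
gripper_width: 0.721
grip_force: 29.9
[0.65365969 0.14581774 0.120604  ] [177.48901081 -29.26101094  10.47184264]
[-0.48878891 -0.03822081  0.87156444] [ -17.19489452   24.09102166   -5.55153263  118.10194714   47.62007573
   13.8635526  -146.06478729]
```

```bash
python3 -m inch '[[0,0,0,0,4,0],[-1.3,0,2,0,0,0],[-1.3,0,2,0,0,0],[-1.3,0,2,0,0,0],[-0.5,0,0.8,0,0,0],[0,0,0,0,0,0]]'
python3 - <<'E'
from h import *
o=get_obs();M=R.from_euler("xyz",o["eef_rot"],degrees=True).as_matrix()
print(M.T@np.array([0,0,-1]), o["joints"])
cv2.imwrite("pics/s4.png",cv2.resize(grab_frame("side")[130:320,180:430],None,fx=2.8,fy=2.8))
E
```

```text
t: 8.25
ee_pos: [0.6622, 0.1424, 0.0657]
eef_rot: [176.9, -28.4, 10.8]
wrist_force: [1.0, -0.7, -1.4]
gripper_width: 0.717
grip_force: 29.9
[-0.47575799 -0.04711331  0.87831354] [ -24.14741511   29.77110277    4.27653836  119.15685296   57.63109072
    6.78484458 -156.98652316]
```

View pics/s4.png

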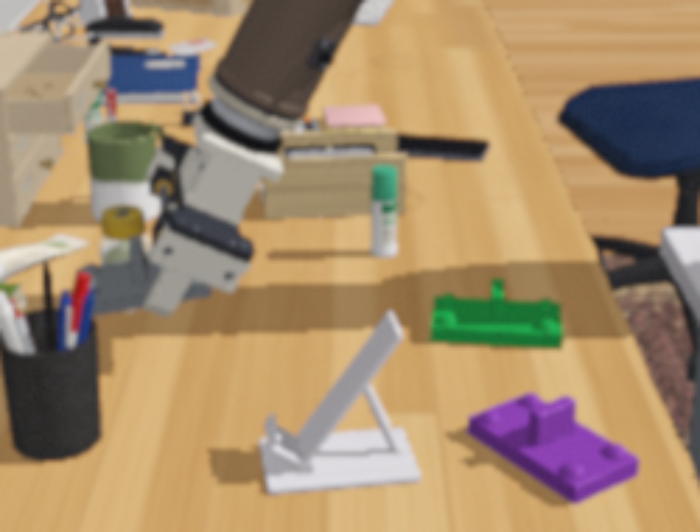

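```bash
python3 -m inch '[[-0.5,0,1,0,-2,0],[-0.5,0,1,0,-2,0],[-0.4,0,0.8,0,0,0],[0,0,0,0,0,0]]'
python3 - <<'E'
from h import *
o=get_obs();M=R.from_euler("xyz",o["eef_rot"],degrees=True).as_matrix()
print(M.T@np.array([0,0,-1]), o["joints"])
E
```

```text
t: 8.63
ee_pos: [0.6622, 0.1404, 0.0349]
eef_rot: [177.1, -24.5, 10.5]
wrist_force: [0.1, -0.3, -0.3]
gripper_width: 0.718
grip_force: 29.9
[-0.41396288 -0.04604845  0.9091283 ] [ -16.68754552   33.17169717   -4.86744143  116.00965587   53.54387084
   11.88080347 -151.2843987 ]
```

Lower gently towards contact.

```bash
python3 -m inch '[[-0.2,0,0.5,0,0,0],[-0.2,0,0.5,0,0,0],[0,0,0,0,0,0]]'
python3 -m inch '[[-0.2,0,0.4,0,0,0],[-0.1,0,0.3,0,0,0],[0,0,0,0,0,0]]'
```

```text
t: 8.88
ee_pos: [0.6625, 0.1409, 0.0244]
eef_rot: [177.0, -24.5, 10.7]
wrist_force: [0.1, -0.1, -1.3]
gripper_width: 0.717
grip_force: 29.9
t: 9.13
ee_pos: [0.6628, 0.1408, 0.0165]
eef_rot: [177.0, -24.5, 10.7]
wrist_force: [-0.5, -1.2, -0.7]
gripper_width: 0.714
grip_force: 29.9
```

```bash
python3 -m inch '[[-0.2,0,0.4,0,0,0],[0,0,0,0,0,0]]'
python3 - <<'E'
from h import *
f=grab_frame("side"); cv2.imwrite("pics/s5.png",cv2.resize(f[180:280,180:320],None,fx=5,fy=5,interpolation=3))
E
```

```text
t: 9.3
ee_pos: [0.6627, 0.1403, 0.0117]
eef_rot: [177.0, -24.4, 10.6]
wrist_force: [0.7, 0.5, -1.4]
gripper_width: 0.715
grip_force: 29.9
```

View pics/s5.png

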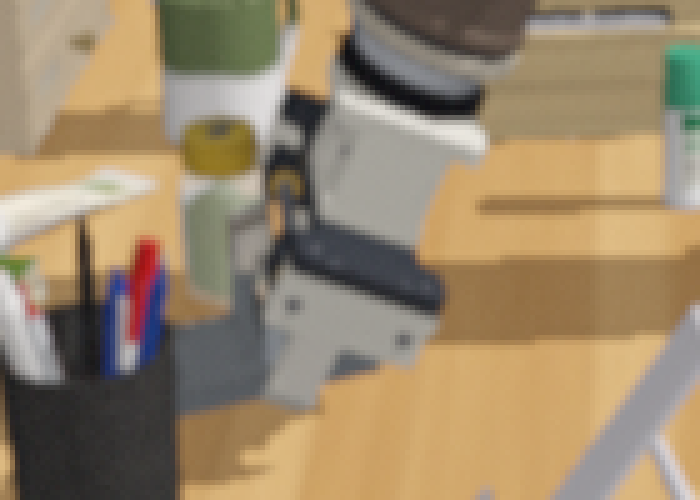

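```bash
python3 -m inch '[[0,0,0,0,0,0],[0,0,0,0,0,0],[0,0,0,0,0,0],[0,0,0,0,0,0]]' -1
python3 -m inch '[[0,0,-1,0,0,0],[0,0,-2,0,0,0],[0,0,-3,0,0,0],[0,0,-3,0,0,0],[0,0,-3,0,0,0],[0,0,-3,0,0,0],[0,0,-2,0,0,0],[0,0,0,0,0,0]]'
python3 -m inch '[[0,0,0,0,-6,0],[0,0,0,0,-6,0],[0,0,0,0,-6,0],[0,0,0,0,-6.5,0],[0,0,0,0,0,0]]'
python3 - <<'E'
from h import *
cv2.imwrite("pics/w6.png",grab_frame("wrist"))
for r in outline_of("lid","wrist")[:3]: print(r["score"],r["bbox"],onz("wrist",np.array(r["bbox"]).reshape(2,2).mean(0),.016).round(3))
o=get_obs();print(o["joints"]); print(cam("wrist")[1].round(4).tolist())
E
```

```text
t: 9.68
ee_pos: [0.6632, 0.1402, 0.0125]
eef_rot: [177.1, -24.5, 10.6]
wrist_force: [-0.1, 0.6, -0.7]
gripper_width: 0.956
grip_force: 0.0
t: 10.35
ee_pos: [0.5928, 0.1365, 0.1713]
eef_rot: [177.1, -24.8, 10.6]
wrist_force: [0.1, -0.2, 0.3]
gripper_width: 1.0
grip_force: 0.0
t: 10.77
ee_pos: [0.5948, 0.1347, 0.1653]
eef_rot: [177.3, 0.4, 9.2]
wrist_force: [1.3, -0.8, -1.0]
gripper_width: 0.999
grip_force: 0.0
0.89 [245.6, 55.3, 317.6, 179.0] [0.672 0.143 0.016]
[   0.39390406   29.83534316  -29.21071761   94.88928601   19.15299529
   60.67668325 -115.99084921]
[[0.1618, -0.9502, -0.2663, 0.6662], [-0.9858, -0.1432, -0.088, 0.1564], [0.0455, 0.2767, -0.9599, 0.3238], [0.0, 0.0, 0.0, 1.0]]
```

View pics/w6.png

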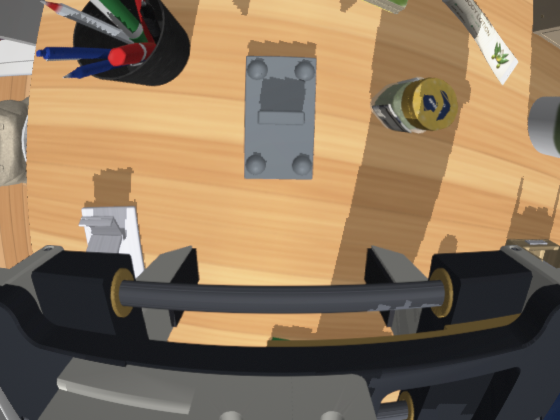

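```bash
cat > flat.py <<'E'
from h import *
from scipy.optimize import least_squares
def flat(uv,L,c,p0,z):
    L=np.array(L)/1000; uv=np.array(uv,float)
    def f(p):
        M=R.from_euler("z",p[2],degrees=True).as_matrix(); return (proj("wrist",L@M.T+[p[0],p[1],z],c)-uv).ravel()
    s=least_squares(f,p0,x_scale=[.01,.01,5]); return s.x,s.fun
E
python3 - <<'E'
from flat import *
D=[[45,22,20],[45,-22,20],[-45,22,20],[-45,-22,20],[59,33,16],[59,-33,16],[-59,33,10],[-59,-33,10]]
x,f=flat([(258,70),(304,71),(256,164),(302,164),(247,57),(316,57),(245,178),(313,178)],D,cam("wrist"),[.67,.14,10],0)
print(x,f.round(1)); o=get_obs(); M=R.from_euler("xyz",o["eef_rot"],degrees=True).as_matrix()
print(M.T@(np.array([x[0],x[1],.165])-o["ee_pos"])*100)
E
```

```text
[0.67205925 0.14418307 8.39006234] [-0.8 -0.7  1.  -0.7  0.2  0.9  0.9  1.4 -1.3 -1.3  0.4  0.3  0.3 -0.3
 -0.6  0.2]
[7.92069216 0.44685974 0.03600468]
```

```bash
python3 -m inch '[[2.6,0.2,0,2.7,0,0],[2.6,0.1,0,0,0,0],[2.7,0.1,0,0,0,0],[0,0,0,0,0,-6.9],[0,0,0,0,0,-6.9],[0,0,0,0,0,-6.9],[0,0,0,0,0,-6.9],[0,0,0,0,0,-6.9]]'
python3 -m inch '[[0,0,0,0,0,-6.9],[0,0,0,0,0,-6.9],[0,0,0,0,0,-6.9],[0,0,0,0,0,-6.9],[0,0,0,0,0,-6.9],[0,0,0,0,0,-6.9],[0,0,0,0,0,-6.9],[0,0,0,0,0,0]]'
python3 - <<'E'
from h import *
o=get_obs(); M=R.from_euler("xyz",o["eef_rot"],degrees=True).as_matrix()
print(M.T@(np.array([.6721,.1442,.022])-o["ee_pos"])*100, (R.from_matrix(M).inv()*R.from_euler("xyz",[180,0,98.4],degrees=True)).as_rotvec(degrees=True),o["joints"])
E
```

```text
t: 11.53
ee_pos: [0.6702, 0.1451, 0.1667]
eef_rot: [179.9, -0.1, 44.3]
wrist_force: [-1.1, -0.6, -0.4]
gripper_width: 0.999
grip_force: 0.0
t: 12.2
ee_pos: [0.6701, 0.145, 0.1666]
eef_rot: [179.9, 0.0, 92.6]
wrist_force: [-0.6, -0.4, 0.1]
gripper_width: 0.998
grip_force: 0.0
[-0.08470554  0.16516025 14.45810732] [ 0.11435087  0.03559741 -5.7917886 ] [ 10.7385553   41.6035415  -48.05838108  82.0718514   31.73183662
  70.26946064 -38.15985547]
```

```bash
python3 -m inch '[[-0.1,0.15,2,0,0,-5.8],[0,0,3,0,0,0],[0,0,3,0,0,0],[0,0,3,0,0,0],[0,0,2,0,0,0],[0,0,1.4,0,0,0],[0,0,0,0,0,0],[0,0,0,0,0,0]]' 0
python3 -m inch '[[0,0,0,0,0,0],[0,0,0,0,0,0],[0,0,0,0,0,0],[0,0,0,0,0,0],[0,0,0,0,0,0],[0,0,0,0,0,0]]' 1
```

```text
t: 12.87
ee_pos: [0.6721, 0.1443, 0.0232]
eef_rot: [180.0, -0.0, 97.9]
wrist_force: [-0.2, 0.7, 0.3]
gripper_width: 0.51
grip_force: 0.0
t: 13.37
ee_pos: [0.6726, 0.1439, 0.0233]
eef_rot: [180.0, -0.0, 98.0]
wrist_force: [-0.3, -1.2, 1.6]
gripper_width: 0.129
grip_force: 30.0
```

```bash
python3 -m inch '[[0,0,-1.5,0,0,0],[0,0,-3,0,0,0],[0,0,-3.5,0,0,0],[0,0,-3.5,0,0,0],[0,0,-3.5,0,0,0],[0,0,-3,0,0,0],[0,0,-1,0,0,0],[0,0,0,0,0,0]]'
python3 -m inch '[[-1.7,-0.8,0,0,0,0],[-3,-1.4,0,0,0,0],[-3.4,-1.65,0,0,0,0],[-3.4,-1.65,0,0,0,0],[-3.4,-1.65,0,0,0,0],[-3.4,-1.65,0,0,0,0],[-3.4,-1.65,0,0,0,0],[-3.4,-1.65,0,0,0,0]]'
python3 -m inch '[[-3.4,-1.65,0,0,0,0],[-3.4,-1.65,0,0,0,0],[-3.4,-1.65,0,0,0,0],[-3.4,-1.65,0,0,0,0],[-3.4,-1.65,0,0,0,0],[-3.4,-1.65,0,0,0,0],[-2,-1,0,0,0,0],[0,0,0,0,0,0]]'
python3 - <<'E'
from h import *
cv2.imwrite("pics/w7.png",grab_frame("wrist")); print(cam("wrist")[1].round(4).tolist())
for q in("lid","caddy"):
  for r in outline_of(q,"wrist")[:3]: print(q,r["score"],r["bbox"])
E
```

```text
t: 14.03
ee_pos: [0.6736, 0.145, 0.2173]
eef_rot: [179.7, -0.1, 98.0]
wrist_force: [0.1, 0.1, -0.8]
gripper_width: 0.131
grip_force: 30.0
t: 14.7
ee_pos: [0.5856, -0.1234, 0.2112]
eef_rot: [-179.9, -0.1, 98.0]
wrist_force: [0.1, -0.0, -1.0]
gripper_width: 0.129
grip_force: 30.0
t: 15.37
ee_pos: [0.5066, -0.3656, 0.21]
eef_rot: [-179.7, 0.0, 97.5]
wrist_force: [0.1, -0.1, -2.1]
gripper_width: 0.127
grip_force: 30.0
[[0.9911, 0.1289, 0.0336, 0.4991], [0.1332, -0.9528, -0.273, -0.2867], [-0.0032, 0.275, -0.9614, 0.3693], [0.0, 0.0, 0.0, 1.0]]
lid 0.76 [176.7, 198.4, 390.8, 321.9]
lid 0.27 [309.9, 36.6, 364.6, 67.0]
caddy 0.9 [217.2, 13.5, 391.5, 115.5]
```

View pics/w7.png

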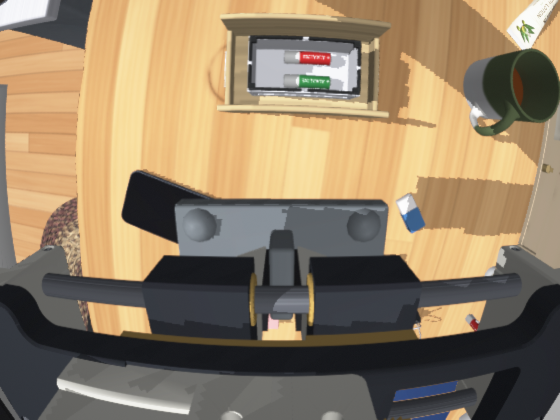

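Run:
```python
from flat import *
im=cv2.imread("pics/w7.png"); c=cam("wrist")
g=im.max(2); roi=np.zeros_like(g); roi[25:108,235:375]=1
m=((g<70)&(roi>0)).astype(np.uint8)
n,l,st,ce=cv2.connectedComponentsWithStats(m); print(st[1:][st[1:,4]>30])
v,u=np.nonzero(m)
K=c; pts=np.array([onz("wrist",(a,b),.062,c)[:2] for a,b in zip(u,v)])
for y in range(30,104,3): print(y,"".join("#" if x else "." for x in m[y,240:370:2]))
r=cv2.minAreaRect((pts*1000).astype(np.float32)); print(r)
for nm,uv in dict(a=(221,16),b=(389,24),cc=(218,109),d=(388,115)).items(): print(nm,onz("wrist",uv,.072,c).round(4))
```

```text
[[250  35  52  25 246]
 [309  37  52  29 251]
 [248  65  53  26 176]
 [308  70  52  24 158]]
30 .................................................................
33 .................................................................
36 ......#########################..................................
39 .....####.................#...#....###################...........
42 .....####...........................................########.....
45 .....#...................................................####....
48 .....#.....................................................##....
51 .....#.....................................................#.....
54 .....#.....................................................##....
57 .....#.....................................................##....
60 ...........................................................##....
63 ...........................................................##....
66 .....#...........................................................
69 .....#...........................................................
72 .....#................................
[... 229 characters left out ...]
.....
84 ....####...................................................#.....
87 .....###...................................................#.....
90 ........................######....###########............###.....
93 ......................................................######.....
96 .................................................................
99 .................................................................
102 .................................................................
((513.927734375, -223.1385040283203), (105.26740264892578, 53.93561935424805), 6.399181842803955)
a [ 0.4307 -0.1882  0.072 ]
b [ 0.5868 -0.1699  0.072 ]
cc [ 0.441  -0.2776  0.072 ]
d [ 0.5977 -0.2591  0.072 ]
```

Run:
```python
from flat import *
c=cam("wrist"); o=get_obs(); print(o["ee_pos"],o["eef_rot"])
x,f=flat([(176.5,204),(387,201),(199,222),(364,222)],[[-59,33,16],[59,33,16],[-45,22,20],[45,22,20]],c,[.507,-.366,8],o["ee_pos"][2]-.0233)
print("lid",x,f.round(1))
t=np.array([.514,-.2235]);M=R.from_euler("z",6.5,degrees=True).as_matrix()[:2,:2]
W=np.array([[80,-47],[-80,-47],[80,47],[-80,47]])/1000
for n in("scene","side"):
    print(n,proj(n,np.c_[W@M.T+t,[.072]*4]).round(1).tolist())
print("side picks",150+345/2.8,150+77/2.8,150+486/2.8,150+104/2.8)
for n in ("scene","side"):
    grab_frame(n); r=outline_of("caddy",n)
    print([ (round(a["score"],2),a["bbox"]) for a in r[:2]])
B=np.array([[x,y,z] for x in(-.08,.08) for y in(-.047,.047) for z in(0,.072)])
P=np.c_[B[:,:2]@M.T+t,B[:,2]]
for n in ("scene","side"):
    q=proj(n,P); print(q.min(0),q.max(0))
```

```text
[ 0.51023646 -0.35776071  0.21151231] [-1.79933460e+02 -1.37006103e-01  9.80138351e+01]
lid [ 0.51099109 -0.35620056  8.53721566] [-2.8 -1.4  2.4 -0.3 -1.2  1.9  1.6  0.5]
scene [[357.5, 269.0], [308.4, 294.9], [333.0, 249.8], [284.9, 272.9]]
side [[270.9, 177.2], [319.6, 175.3], [272.3, 187.0], [324.0, 184.9]]
side picks 273.2142857142857 177.5 323.57142857142856 187.14285714285714
[(0.88, [286.4, 249.9, 360.0, 318.9])]
[(0.57, [271.4, 173.6, 325.7, 204.8])]
[284.41910792 249.82931155] [357.53748619 315.98957745]
[270.91240953 175.27595114] [324.00903476 208.62935195]
```

```bash
cat > tub.py <<'E'
from flat import *
def tub():
    c=cam("wrist"); o=get_obs(); im=grab_frame("wrist")
    b=np.array(outline_of("caddy","wrist")[0]["bbox"]).astype(int)
    g=im.max(2); roi=np.zeros_like(g); roi[b[1]+10:b[3]-6,b[0]+16:b[2]-16]=1
    m=((g<70)&(roi>0)); v,u=np.nonzero(m)
    P=np.array([onz("wrist",(a,d),.062,c)[:2] for a,d in zip(u,v)])
    r=cv2.minAreaRect((P*1000).astype(np.float32)); return r,o,c,im,b
E
python3 - <<'E'
from tub import *
r,o,c,im,b=tub(); print(r,b,o["ee_pos"],get_obs()["ee_pos"],np.abs(c[1]-cam("wrist")[1]).max())
ld=outline_of("lid","wrist")
for a in ld[:2]: print(a["score"],a["bbox"])
m=[a for a in ld if a["bbox"][3]>250][0]["pixels"]
m=m.astype(np.uint8); m[250:]=0; v,u=np.nonzero(m)
for uu in (185,230,330,375): print(uu, v[u==uu].min() if (u==uu).any() else None)
for vv in (212,225,240): print(vv,u[v==vv].min(),u[v==vv].max())
E
```

```text
((511.071533203125, -231.79803466796875), (104.51165008544922, 53.169464111328125), 6.040510654449463) [210  22 388 124] [ 0.5113271  -0.3569826   0.21265611] [ 0.5112636  -0.35753731  0.21279981] 0.0007019694016168199
0.67 [305.7, 46.6, 356.8, 74.7]
0.58 [177.3, 198.1, 390.4, 321.9]
185 199
230 199
330 198
375 199
212 175 387
225 177 386
240 178 384
```

Run:
```python
from flat import *
c=cam("wrist"); o=get_obs(); e=o["ee_pos"]
x,f=flat([(175.5,199),(388,198.5),(199,222),(364,222)],[[-59,33,16],[59,33,16],[-45,22,20],[45,22,20]],c,[.51,-.357,8],e[2]-.0233)
print("lid",x,f.round(1),e,o["eef_rot"])
M=R.from_euler("xyz",o["eef_rot"],degrees=True).as_matrix()
print("lid in tool cm",M.T@(np.r_[x[:2],e[2]]-e)*100,"lid yaw-tool",x[2]-o["eef_rot"][2])
print("move if offset 0",M.T@(np.array([.511,-.232,.15])-e)*100,"turn",-(6.2-x[2]))
```

```text
lid [ 0.51163692 -0.35515898  8.14942906] [-2.   0.9  1.7  1.1 -1.5 -0.6  1.7 -0.8] [ 0.51118247 -0.35777673  0.21284021] [ 1.79998087e+02 -1.48354215e-02  9.80845070e+01]
lid in tool cm [2.52782028e-01 8.18077424e-02 6.81831637e-05] lid yaw-tool -89.93507791240269
move if offset 0 [12.45361077  1.75056677  6.28730407] turn 1.9494290595426103
```

```bash
python3 -m inch '[[2,0.3,0,0,0,1],[3,0.4,0,0,0,0.95],[3.2,0.5,0,0,0,0],[2.5,0.4,0,0,0,0],[1.7,0.2,2,0,0,0],[0,0,3,0,0,0],[0,0,3,0,0,0],[0,0,2,0,0,0]]'
python3 -m inch '[[0,0,0,0,0,0],[0,0,0,0,0,0],[0,0,0,0,0,0],[0,0,0,0,0,0]]'
python3 - <<'E'
from flat import *
c=cam("wrist"); o=get_obs(); e=o["ee_pos"]; im=grab_frame("wrist"); cv2.imwrite("pics/w8.png",im); print(e,o["eef_rot"])
M=R.from_euler("z",6.2,degrees=True).as_matrix()
L=np.array([[x,y,16] for y in(33,) for x in(-50,-30,30,50)])/1e3
print("lid edge pred",proj("wrist",L@M.T+[*e[:2],e[2]-.0233],c).round(1).tolist())
for y in(41,47):
    W=np.array([[x,y,72] for x in(-50,-30,30,50)])/1e3
    print("wall pred",y,proj("wrist",W@M.T+[.511,-.2318,0],c).round(1).tolist())
for u in(192,227,335,371): print(u,[tuple(int(t) for t in im[v,u]) for v in range(150,206,2)])
E
```

```text
t: 16.53
ee_pos: [0.5136, -0.2326, 0.1108]
eef_rot: [-179.9, -0.0, 96.1]
wrist_force: [0.2, -0.2, -1.2]
gripper_width: 0.129
grip_force: 30.0
t: 16.87
ee_pos: [0.5157, -0.2333, 0.1146]
eef_rot: [179.9, 0.0, 96.1]
wrist_force: [-0.3, 0.4, -0.8]
gripper_width: 0.129
grip_force: 30.0
[ 0.51568956 -0.23332637  0.11457741] [1.79857813e+02 3.99528305e-02 9.60545899e+01]
lid edge pred [[187.9, 204.4], [223.8, 204.2], [336.4, 203.8], [372.3, 203.8]]
wall pred 41 [[195.0, 175.4], [225.5, 174.8], [320.6, 174.3], [351.6, 174.6]]
wall pred 47 [[194.5, 166.2], [225.1, 165.4], [320.8, 164.9], [352.0, 165.3]]
192 [(135, 205, 246), (135, 206, 246), (132, 200, 244), (77, 103, 121), (74, 96, 108), (74, 96, 108), (78, 100, 112), (77, 99, 112), (101, 131, 148), (170, 220, 237), (191, 237, 249), (184, 231, 246), (156, 203, 226), (121, 157, 178), (121, 157, 178), (120, 156, 176), (119, 155, 175), (119, 155, 176), (121, 156, 177), (124, 161, 182), (129, 168, 189), (133, 171, 194), (131, 169, 192), (130, 168, 190), (118, 150, 169), (68, 69, 68), (66, 64, 60), (97, 92, 88)]
227 [(156, 223, 250), (156, 223, 2
[... 643 characters left out ...]
 (170, 219, 236), (142, 149, 155), (125, 120, 119), (120, 115, 114), (165, 159, 158), (122, 118, 117), (120, 116, 115), (149, 144, 143), (116, 112, 111), (32, 30, 30), (40, 39, 38), (108, 104, 102), (66, 63, 60), (64, 61, 58), (81, 76, 73)]
371 [(145, 216, 249), (147, 217, 249), (146, 214, 248), (102, 150, 196), (80, 106, 124), (74, 95, 107), (77, 99, 113), (78, 101, 114), (76, 99, 112), (134, 173, 197), (175, 223, 240), (177, 226, 242), (159, 206, 227), (158, 207, 228), (167, 216, 235), (166, 215, 234), (166, 215, 234), (102, 133, 150), (94, 122, 138), (95, 124, 140), (98, 126, 143), (100, 129, 145), (102, 132, 148), (103, 134, 151), (98, 123, 138), (68, 67, 66), (64, 61, 58), (78, 74, 71)]
```

```bash
python3 -m inch '[[0,-0.5,0,0,0,0],[0,0,0,0,0,0],[0,0,0,0,0,0],[0,0,0,0,0,0]]'
python3 -m inch '[[0,0,0.8,0,0,0],[0,0,1,0,0,0],[0,0,0.8,0,0,0],[0,0,0.5,0,0,0],[0,0,0,0,0,0],[0,0,0,0,0,0]]'
```

```text
t: 17.25
ee_pos: [0.5095, -0.234, 0.1131]
eef_rot: [180.0, 0.0, 96.0]
wrist_force: [0.9, -0.4, -1.0]
gripper_width: 0.132
grip_force: 30.0
t: 17.75
ee_pos: [0.5092, -0.2335, 0.0812]
eef_rot: [-179.9, -0.1, 96.1]
wrist_force: [-0.4, 0.2, -1.6]
gripper_width: 0.131
grip_force: 30.0
```

```bash
python3 -m inch '[[0,0.1,0.3,0,0,0],[0,0,0,0,0,0]]'; python3 -m inch '[[0,0,0.2,0,0,0],[0,0,0,0,0,0]]';python3 -m inch '[[0,0,0.1,0,0,0],[0,0,0,0,0,0]]'
```

```text
t: 17.92
ee_pos: [0.5107, -0.2336, 0.0787]
eef_rot: [180.0, -0.0, 96.1]
wrist_force: [0.3, 0.1, -0.8]
gripper_width: 0.127
grip_force: 30.0
t: 18.08
ee_pos: [0.5105, -0.2337, 0.0767]
eef_rot: [-180.0, -0.0, 96.1]
wrist_force: [0.6, -0.8, -0.4]
gripper_width: 0.128
grip_force: 30.0
t: 18.25
ee_pos: [0.5104, -0.2337, 0.0758]
eef_rot: [-180.0, -0.0, 96.1]
wrist_force: [0.7, 0.7, -0.5]
gripper_width: 0.13
grip_force: 30.0
```

```bash
python3 -m inch '[[0,0,0.1,0,0,0],[0,0,0,0,0,0]]';python3 -m inch '[[0,0,0.1,0,0,0],[0,0,0,0,0,0],[0,0,0,0,0,0]]'
```

```text
t: 18.42
ee_pos: [0.5104, -0.2337, 0.0747]
eef_rot: [-180.0, -0.0, 96.1]
wrist_force: [0.1, 0.4, -1.1]
gripper_width: 0.127
grip_force: 30.0
t: 18.67
ee_pos: [0.5105, -0.2337, 0.0738]
eef_rot: [-180.0, -0.0, 96.1]
wrist_force: [0.5, 0.8, -0.2]
gripper_width: 0.125
grip_force: 30.0
```

Within a millimetre of rest; release and back off straight up, then look.

```bash
python3 -m inch '[[0,0,0,0,0,0],[0,0,0,0,0,0],[0,0,0,0,0,0],[0,0,0,0,0,0],[0,0,0,0,0,0]]' -0.3
python3 -m inch '[[0,0,-2,0,0,0],[0,0,-3,0,0,0],[0,0,-3,0,0,0],[-2,0,-2,0,0,0],[-3,0,0,0,0,0],[-3,0,0,0,0,0],[-2,0,0,0,0,0],[0,0,0,0,0,0]]'
python3 -m inch '[[0,0,0,0,0,0],[0,0,0,0,0,0],[0,0,0,0,0,0],[0,0,0,0,0,0]]' 1
python3 - <<'E'
from flat import *
c=cam("wrist"); o=get_obs(); print(o["ee_pos"],o["eef_rot"]); im=grab_frame("wrist"); cv2.imwrite("pics/w9.png",im)
a=outline_of("lid","wrist")[0]; m=a["pixels"]; print(a["score"],a["bbox"])
v,u=np.nonzero(m); P=np.array([onz("wrist",(x,y),.066,c)[:2]*1000 for x,y in zip(u,v)],np.float32)
# predicted outline for origin estimate, compare masks
from scipy.optimize import minimize
bx=lambda x,y,z0,z1:[[i,j,k] for i in x for j in y for k in(z0,z1)]
def mask(p):
    M=R.from_euler("z",p[2],degrees=True).as_matrix(); k=np.zeros(m.shape,np.uint8)
    for B in(bx((-59,59),(-33,33),4,16),bx((-6,6),(-20,20),16,44)):
        q=proj("wrist",np.array(B)/1e3@M.T+[p[0],p[1],p[3]],c); cv2.fillConvexPoly(k,cv2.convexHull((q*16).round().astype(np.int32)),1,shift=4)
    return k
def cost(p): return (mask([p[0]/100,p[1]/100,p[2],p[3]/100])^m).sum()
s=minimize(cost,[51.1,-23.2,6.2,5.0],method="Nelder-Mead",options=dict(initial_simplex=np.array([[51.1,-23.2,6.2,5.0],[51.6,-23.2,6.2,5],[51.1,-22.7,6.2,5],[51.1,-23.2,8,5],[51.1,-23.2,6.2,5.5]])))
print(s.x,s.fun,m.sum())
E
```

```text
t: 19.08
ee_pos: [0.5105, -0.2337, 0.0739]
eef_rot: [180.0, -0.0, 96.1]
wrist_force: [-1.1, -0.2, 0.2]
gripper_width: 0.439
grip_force: 0.0
t: 19.75
ee_pos: [0.5202, -0.339, 0.1732]
eef_rot: [-180.0, 0.1, 95.7]
wrist_force: [0.2, -0.9, -0.7]
gripper_width: 0.65
grip_force: 0.0
t: 20.08
ee_pos: [0.5213, -0.3318, 0.174]
eef_rot: [180.0, -0.0, 96.2]
wrist_force: [0.4, 0.6, -0.2]
gripper_width: 0.41
grip_force: 0.0
[ 0.5212621  -0.33177056  0.1740133 ] [ 1.79993471e+02 -2.90771088e-02  9.61705697e+01]
0.77 [208.3, 55.2, 356.7, 137.1]
[ 51.07468673 -23.29437218   5.95383422   5.10906288] 181.0 11534
```

```bash
python3 -m inch '[[2,0.8,0,0,0,0],[3.3,1.2,0,0,0,0],[3.3,1.2,0,0,0,0],[2.5,1,0,0,0,0],[1.04,0.31,2,0,0,0],[0,0,3,0,0,0],[0,0,2.5,0,0,0],[0,0,0,0,0,0]]' 1
python3 -m inch '[[0,0,0,0,0,0],[0,0,0,0,0,0],[0,0,0,0,0,0]]'
```

```text
t: 20.85
ee_pos: [0.5501, -0.2069, 0.0946]
eef_rot: [-179.6, -0.1, 96.1]
wrist_force: [-1.3, -1.2, -0.2]
gripper_width: 0.005
grip_force: 0.0
t: 21.1
ee_pos: [0.5542, -0.2077, 0.1007]
eef_rot: [179.9, 0.0, 96.0]
wrist_force: [-0.4, 0.2, 0.9]
gripper_width: 0.006
grip_force: 0.0
```

```bash
python3 -m inch '[[0.15,-0.1,1.2,0,0,0],[0,0,1,0,0,0],[0,0,0.3,0,0,0],[0,0,0,0,0,0],[0,0,0,0,0,0]]'
python3 -m inch '[[0,0,0.2,0,0,0],[0,0,0,0,0,0],[0,0,0,0,0,0]]'
python3 -m inch '[[0,0,0.1,0,0,0],[0,0,0,0,0,0],[0,0,0,0,0,0]]'
```

```text
t: 21.52
ee_pos: [0.5518, -0.2062, 0.0736]
eef_rot: [-180.0, -0.0, 96.1]
wrist_force: [-0.6, -0.1, 0.5]
gripper_width: 0.005
grip_force: 0.0
t: 21.77
ee_pos: [0.5523, -0.2062, 0.0723]
eef_rot: [180.0, -0.0, 96.1]
wrist_force: [-1.7, 0.6, 3.8]
gripper_width: 0.007
grip_force: 2.0
t: 22.02
ee_pos: [0.5524, -0.206, 0.0716]
eef_rot: [179.9, -0.0, 96.1]
wrist_force: [-2.2, 0.7, 7.1]
gripper_width: 0.003
grip_force: 3.7
```

```bash
for i in 1 2; do python3 -m inch '[[0,0,0.1,0,0,0],[0,0,0,0,0,0],[0,0,0.1,0,0,0],[0,0,0,0,0,0]]' | grep -E "pos|force"; done
```

```text
ee_pos: [0.5526, -0.2056, 0.0697]
wrist_force: [-1.8, 2.4, 9.1]
grip_force: 4.5
ee_pos: [0.5528, -0.2052, 0.0683]
wrist_force: [-3.8, 2.6, 13.9]
grip_force: 6.9
```

```bash
python3 -m inch '[[0,0,0.1,0,0,0],[0,0,0,0,0,0]]' | grep -E "pos|wrist"; python3 -m inch '[[0,0,0.1,0,0,0],[0,0,0,0,0,0]]' | grep -E "pos|wrist"
```

```text
ee_pos: [0.553, -0.2049, 0.0676]
wrist_force: [-4.1, 3.6, 16.0]
ee_pos: [0.5531, -0.2049, 0.0672]
wrist_force: [-6.2, 3.8, 23.5]
```

```bash
python3 -m inch '[[0,0,-1.5,0,0,0],[-1.5,0,0,0,0,0],[-2,0,0,0,0,0],[-0.9,0,0,0,0,0],[0,0,0,0,0,0],[0,0,0,0,0,0],[0,0,0,0,0,0]]'
```

```text
t: 23.6
ee_pos: [0.5565, -0.2486, 0.0796]
eef_rot: [-180.0, -0.1, 96.1]
wrist_force: [0.8, 0.4, 0.4]
gripper_width: 0.001
grip_force: 0.0
```

```bash
python3 -m inch '[[-0.1,0.1,0.6,0,0,0],[0,0,0,0,0,0],[0,0,0,0,0,0]]' | grep -E "pos|wrist"; for i in 1 2; do python3 -m inch '[[0,0,0.1,0,0,0],[0,0,0,0,0,0],[0,0,0.1,0,0,0],[0,0,0,0,0,0]]' | grep -E "pos|wrist"; done
```

```text
ee_pos: [0.5574, -0.2501, 0.0733]
wrist_force: [-0.3, -0.5, 0.7]
ee_pos: [0.5579, -0.2507, 0.0722]
wrist_force: [-1.2, 1.1, 4.5]
ee_pos: [0.5581, -0.2506, 0.0705]
wrist_force: [-0.8, 0.9, 6.7]
```

```bash
python3 -m inch '[[0,0,0.1,0,0,0],[0,0,0,0,0,0]]' | grep -E "pos|wrist"; python3 -m inch '[[0,0,0.1,0,0,0],[0,0,0,0,0,0]]' | grep -E "pos|wrist"
```

```text
ee_pos: [0.5582, -0.2506, 0.0696]
wrist_force: [-1.5, 0.8, 6.7]
ee_pos: [0.5583, -0.2507, 0.0686]
wrist_force: [-0.7, 1.7, 7.3]
```

```bash
for i in 1 2 3; do python3 -m inch '[[0,0,0.1,0,0,0],[0,0,0,0,0,0]]' | grep -E "pos|wrist"; done
```

```text
ee_pos: [0.5584, -0.2506, 0.0677]
wrist_force: [-1.0, 1.2, 7.1]
ee_pos: [0.5585, -0.2507, 0.0671]
wrist_force: [-2.3, 0.7, 9.9]
ee_pos: [0.5586, -0.2508, 0.0668]
wrist_force: [-4.6, 0.6, 18.1]
```

```bash
python3 -m inch '[[0,0,-2,0,0,0],[0,0,-2,0,0,0],[0,-2.5,0,0,0,0],[0,-3.5,0,0,0,0],[0,-3,0,0,0,0],[0,0,0,0,0,0],[0,0,0,0,0,0],[0,0,0,0,0,0]]'
```

```text
t: 26.02
ee_pos: [0.4687, -0.2607, 0.1052]
eef_rot: [179.9, 0.0, 96.0]
wrist_force: [-0.2, 0.1, -0.4]
gripper_width: 0.005
grip_force: 0.0
```

```bash
python3 -m inch '[[0.1,0,1.2,0,0,0],[0,0,1.3,0,0,0],[0,0,0.6,0,0,0],[0,0,0,0,0,0],[0,0,0,0,0,0]]' | grep -E "pos|wrist"; for i in 1 2; do python3 -m inch '[[0,0,0.1,0,0,0],[0,0,0,0,0,0],[0,0,0.1,0,0,0],[0,0,0,0,0,0]]' | grep -E "pos|wrist"; done
```

```text
ee_pos: [0.4681, -0.2588, 0.073]
wrist_force: [-0.3, 0.6, 0.3]
ee_pos: [0.468, -0.2594, 0.0718]
wrist_force: [0.1, -0.2, 1.1]
ee_pos: [0.4681, -0.2598, 0.0703]
wrist_force: [-2.9, 0.1, 7.9]
```

```bash
for i in 1 2; do python3 -m inch '[[0,0,0.1,0,0,0],[0,0,0,0,0,0],[0,0,0.1,0,0,0],[0,0,0,0,0,0]]' | grep -E "pos|wrist"; done
```

```text
ee_pos: [0.468, -0.2601, 0.0684]
wrist_force: [-3.1, -1.1, 9.1]
ee_pos: [0.4679, -0.2604, 0.0669]
wrist_force: [-5.7, -1.6, 14.8]
```

```bash
python3 -m inch '[[0,0,0.1,0,0,0],[0,0,0,0,0,0]]' | grep -E "pos|wrist"
python3 -m inch '[[0,0,-1.5,0,0,0],[1.5,0,0,0,0,0],[2,0,0,0,0,0],[0.9,0,0,0,0,0],[0,0,0,0,0,0],[0,0,0,0,0,0],[0,0,0,0,0,0]]'
```

```text
ee_pos: [0.468, -0.2604, 0.0666]
wrist_force: [-8.4, -0.9, 24.5]
t: 28.52
ee_pos: [0.4634, -0.2167, 0.0797]
eef_rot: [-180.0, 0.0, 96.0]
wrist_force: [-0.0, 0.4, 0.3]
gripper_width: 0.003
grip_force: 0.0
```

Last dome target (0.4636, −0.2158).

```bash
python3 -m inch '[[0.1,0,0.6,0,0,0],[0,0,0,0,0,0],[0,0,0,0,0,0]]' | grep -E "pos|wrist"; for i in 1 2; do python3 -m inch '[[0,0,0.1,0,0,0],[0,0,0,0,0,0],[0,0,0.1,0,0,0],[0,0,0,0,0,0]]' | grep -E "pos|wrist"; done
```

```text
ee_pos: [0.463, -0.215, 0.0733]
wrist_force: [0.4, 1.0, 0.7]
ee_pos: [0.4634, -0.2147, 0.072]
wrist_force: [-2.3, -0.0, 5.7]
ee_pos: [0.4632, -0.2147, 0.0702]
wrist_force: [-1.9, -0.6, 7.9]
```

```bash
for i in 1 2; do python3 -m inch '[[0,0,0.1,0,0,0],[0,0,0,0,0,0]]' | grep -E "pos|wrist"; done
```

```text
ee_pos: [0.4631, -0.2147, 0.0691]
wrist_force: [-2.7, -0.1, 8.2]
ee_pos: [0.463, -0.2147, 0.0681]
wrist_force: [-3.0, 0.0, 7.2]
```

```bash
for i in 1 2; do python3 -m inch '[[0,0,0.1,0,0,0],[0,0,0,0,0,0]]' | grep -E "pos|wrist"; done;  python3 -m inch '[[0,0,0.07,0,0,0],[0,0,0,0,0,0]]' | grep -E "pos|wrist"
```

```text
ee_pos: [0.4629, -0.2146, 0.0671]
wrist_force: [-3.9, -0.0, 8.4]
ee_pos: [0.4629, -0.2146, 0.0665]
wrist_force: [-5.2, 0.3, 14.4]
ee_pos: [0.463, -0.2146, 0.0663]
wrist_force: [-8.6, 2.3, 21.1]
```

```bash
python3 -m inch '[[0,0,-2,0,0,0],[0,0,-2,0,0,0],[0,2.5,0,0,0,0],[0,3.5,0,0,0,0],[0,3,0,0,0,0],[0,0,1,0,0,0],[0,0,1.4,0,0,0],[0,0,0.5,0,0,0]]'|grep -E "pos|wrist"; python3 -m inch '[[0,0,0,0,0,0],[0,0,0,0,0,0]]'|grep -E "pos|wrist"
```

```text
ee_pos: [0.551, -0.2051, 0.0736]
wrist_force: [-0.5, 0.2, -1.2]
ee_pos: [0.5514, -0.2055, 0.0755]
wrist_force: [0.0, 0.3, 0.2]
```

```bash
python3 -m inch '[[0,0,0.4,0,0,0],[0,0,0.3,0,0,0],[0,0,0,0,0,0]]'|grep -E "pos|wrist"; for i in 1 2 3; do python3 -m inch '[[0,0,0.07,0,0,0],[0,0,0,0,0,0]]' | grep -E "pos|wrist"; done
```

```text
ee_pos: [0.5523, -0.2055, 0.0688]
wrist_force: [0.7, -0.5, -0.0]
ee_pos: [0.5528, -0.2052, 0.0685]
wrist_force: [0.0, -0.6, 0.1]
ee_pos: [0.5529, -0.2052, 0.0678]
wrist_force: [-0.0, 0.4, -1.0]
ee_pos: [0.553, -0.2051, 0.0672]
wrist_force: [-0.5, 0.2, 2.7]
```

```bash
python3 -m inch '[[0,0,0.1,0,0,0],[0,0,0,0,0,0]]' | grep -E "pos|wrist"; python3 -m inch '[[0,0,0.05,0,0,0],[0,0,0,0,0,0]]' | grep -E "pos|wrist"
python3 -m inch '[[0,0,-2,0,0,0],[0,0,-3,0,0,0],[0,0,-3,0,0,0],[-3,-1.5,-2,0,0,0],[-3,-1.5,0,0,0,0],[-3,-1.5,0,0,0,0],[-3,0,0,0,0,0],[0,0,0,0,0,0]]'|grep wrist
python3 -m inch '[[0,0,0,0,0,0],[0,0,0,0,0,0],[0,0,0,0,0,0],[0,0,0,0,0,0]]'
python3 - <<'E'
from flat import *
from scipy.optimize import minimize
c=cam("wrist"); im=grab_frame("wrist"); a=outline_of("lid","wrist")[0]; m=a["pixels"]; print(a["score"],a["bbox"])
bx=lambda x,y,z0,z1:[[i,j,k] for i in x for j in y for k in(z0,z1)]
def cost(p):
    M=R.from_euler("zx",p[2:3].tolist()+[0],degrees=True).as_matrix(); k=np.zeros(m.shape,np.uint8)
    for B in(bx((-59,59),(-33,33),8,16),bx((-6,6),(-20,20),16,44)):
        q=proj("wrist",np.array(B)/1e3@M.T+[p[0]/100,p[1]/100,p[3]/100],c); cv2.fillConvexPoly(k,cv2.convexHull((q*16).round().astype(np.int32)),1,shift=4)
    return (k^m).sum()
b=np.array([51.1,-23.2,6.2,4.5]); s=minimize(cost,b,method="Nelder-Mead",options=dict(initial_simplex=np.vstack([b,b+np.diag([.5,.5,2,.5])])))
print(s.x,s.fun,m.sum())
E
```

```text
ee_pos: [0.5531, -0.2051, 0.0667]
wrist_force: [-2.6, -0.0, 7.9]
ee_pos: [0.5531, -0.2051, 0.0666]
wrist_force: [-3.3, -0.1, 11.1]
wrist_force: [-0.6, -1.0, 0.0]
t: 33.18
ee_pos: [0.5211, -0.3278, 0.1656]
eef_rot: [180.0, -0.0, 96.2]
wrist_force: [-0.2, 0.9, 0.3]
gripper_width: 0.003
grip_force: 0.0Traceback (most recent call last):
  File "<stdin>", line 3, in <module>
IndexError: list index out of range
```

```bash
python3 -c "from bench import *; print(finish_job())"
```

```text
the job is handed in; nothing more can be done
None
```

The job is handed in at about 33 s: the lid was laid flat, set on the tub and pressed home at all four domes (24.5 N at most). The final camera check did not find the lid, so "seated and level" rests on the finger heights at the last presses, all within 0.5 mm of fully seated. I have no verdict from the judge.

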